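# Rebuild the can crusher's pivot post: wide spacer, then narrow bush, pressed home

### The arm

A 6-joint arm with a two-finger parallel gripper is mounted at the origin on the work surface. World frame = base frame: x ahead of the robot, y to its left, z up, the work surface at z = 0. Lengths are in m, angles in rad, forces in N, time in s.
With the tool pointing down it reaches from about 0.325 to 0.9 m from the base axis. Payload 3.5 kg.
Tool frame: the origin (TCP) lies midway between the tips of the shut fingers; the grasp point (between the pads) lies 19 mm behind it (bot.pinch_z is the z of the grasp point in the tool frame, in m); z points along the fingers, y is the line along which they close (so a half turn about z gives the same grasp; the last joint's range is limited). The gripper opens to 85 mm and grips with 20 to 120 N. Pads are 22 mm wide; open, the fingers measure 114 mm over their backs; the gripper's body (76 mm by 85 mm) begins 54 mm behind the grasp point. The pads swing forward as they close: fully open they stand 13 mm farther back than shut.
Start: joints at [1.246, 0.276, -0.026, 1.268, 0, 1.467], TCP at [0.137, 0.61, 0.231] pointing down, gripper open.
Joint ranges: [-3.12, 3.12], [-0.85, 1.88], [-1.08, 1.24], [-1.95, 2.15], [-1.57, 1.53], [-3.14, 3.14]. Speed limits (rad/s): [2.57, 2.57, 3.14, 3.14, 3.14, 3.14].

### API

Orientations are given as [roll, pitch, yaw] about the fixed x, y, z axes, in that order (R = Rz(yaw) Ry(pitch) Rx(roll)).
In Python, from cell import bot gives the robot as it stands. The module is installed in compiled form; this text tells all that it offers.
- The arm moves only by the tool carry_out, never from a script. Its argument "series" is a list of rows, each a list of 3 entries, a list of its own where there are three numbers: the finger opening in m, from 0 to 0.0854, then the shift along the world's x, y, z in m, then the turn about the world's z in degrees. In form: [[fingers, [x, y, z], yaw], ...]. A call has 1 to 12 rows; each row shifts and turns the commanded pose from where the row before left it; what a row does not reach is not made up. A row lasts 1/12 s, in which the tool goes at most 41.7 mm and 7.16 degrees, less where a joint would pass 70% of its speed; a pose out of reach is approached as far as the arm can. A call with a gripper value outside its range is refused whole. The fingers move at their own pace and stop on an object; "newtons" is the grip in N (left out, the last holds). Time passes only in rows, so rows that do not move let the fingers close. It gives the time, the measured TCP pose, the force, the opening and the grip force at its end, in the units of the state.
- bot.sense(): the state, without advancing time (a new reading comes with each control period).
- bot.grab_frame(name): name is "scene" or "top" or "wrist"; returns the picture (420x560x3 uint8, red, green, blue); there is no depth.
- bot.camera_info(name): a dict with "mtx" (3x3 intrinsics, pixels), "rvec" (rotation vector, rad) and "tvec" (3), from world to camera coordinates, as OpenCV has them. Camera axes: x right, y down, z forward; pixel columns grow to the right and rows downward; lengths in m; the calibration is good to about 2 mm. A picture is of the moment at which its call begins: read the wrist's pose just before it. camera_info takes no time and is no camera call; for the wrist camera it gives the pose at the moment of the call.
- bot.close_job(): hands the job in; it is judged then, once.
The state is a dict: "time": time; "joint_positions": joint angles; "joint_velocities": joint speeds; "effort": joint torques, N m; "eef_pos": TCP position; "ee_rot": TCP orientation; "ft_force": force on the tool from outside, world axes, zero at the start; "moment": the same for the moment, N m; "gripper_width": finger opening in m; "grasp_force": force on a finger pad.
Only numpy, scipy, OpenCV 4.12 (cv2) and the standard library are available. Lean on these libraries where they do the work, as an engineer would, in place of code of your own. Each camera call takes 0.05 s, during which the arm holds its last target. There are 200 camera calls.

### The job

Rebuild the can crusher's lever pivot: thread the wide silver spacer over the upright post first, then the narrower brass bush on top of it, and press the stack down until the black rubber seal under it is fully home on the foot plate and everything sits flush. Feel your way on: never bear on the crusher or its post with more than 60 N, and leave the other things on the table where they are. Let go at the end.

Things in the scene. Friction and masses are not known exactly. Their poses are not given: they have to be found in the camera images.
- seat (a point): Middle of the top face of the crusher's fixed dark steel foot plate (130 x 130 x 10 mm, top 10 mm above the table); z up; y points to the steel crusher box. The upright steel pivot post stands near here: its foot was bolted in an oversize hole, so its axis is up to 6 mm off this point along x and up to 6 mm off along y (not reported). It does not give when pushed.
- post_nominal (a point): 92 mm above seat: the height of the post's flat top, where its axis should be but is up to 6 mm off in x and in y. The post is 16 mm in diameter, its top edge chamfered 1.5 mm. Threading and pressing need under 25 N.
- seal (a joint): Height in m of the black rubber dust seal above its home: 0 = fully down on the foot plate, starts at 0.010 to 0.014. A disc 60 mm in diameter, 12 mm thick, around the post; it grips the post and slides down only under about 8 N, then stays where it is left.
- spacer_center (a point): Centre of the wide spacer: silver aluminium ring, 50 mm outside diameter, 18 mm bore, 26 mm high, about 100 g, loose, lying flat on the table at the start; this point is on its axis half-way up; z along its axis.
- bush_center (a point): Centre of the narrow bush: brass ring, 39 mm outside diameter, 18 mm bore, 30 mm high, about 120 g, loose, lying flat on the table at the start; this point is on its axis half-way up; z along its axis.
- cans: Bystander: stack of four flattened silver cans, 68 mm across, 72 mm high; origin under its centre.
- jar: Bystander: empty glass jar with closed lid, 76 mm across, 120 mm high; origin under its centre.
- stopper: Bystander: green hard-silicone stopper, 38 mm across, 34 mm high; origin under its centre.
- dustpan: Bystander: orange plastic dustpan, 210 x 200 mm, 45 mm high, handle towards its -x; origin under the middle.
- wrench: Bystander: steel wrench, 170 mm long, lying flat.
- tin: Bystander: blue grease tin with yellow lid, 64 mm across, 55 mm high; origin under its centre.
- crusher: The whole can crusher, fixed: foot plate with post, and 205 mm from the post along its y the middle of its steel box with hinged lid, 160 mm (x) by 180 mm (y), about 130 mm high plus a knob on the lid (the box is not to be used). Origin: under the middle of the foot plate, at table height.
Things that resemble listed ones, but are neither listed nor needed, are in the scene too. Several things look just like the part that bears bush_center: the one meant starts nearest to the robot's base.

How it is judged:
On the way, in this order (a step that is already met when the one before it is completed fails the run):
1. the wide spacer is threaded down the post (centre less than 50 mm above the foot plate), the bush not yet (horizontal distance between spacer_center and seat below 0.012 m and z of spacer_center in the frame of seat below 0.05 m and horizontal distance between bush_center and seat above 0.04 m), for 0.2 s.
2. the bush is threaded on above it (centre less than 85 mm above the foot plate) (horizontal distance between bush_center and seat below 0.012 m and z of bush_center in the frame of seat below 0.085 m and z of spacer_center in the frame of seat below 0.05 m), for 0.2 s.
At the end, for the whole second after the job is handed in: The seal is within 3 mm of fully down; the spacer lies on it (centre nominally 25 mm above the foot plate, at most 29) and the bush on the spacer (centre nominally 53 mm above, at most 58), both around the post (within 12 mm of the plate's middle), level within 0.1 rad, and at rest (value of joint seal below 0.003 m and horizontal distance between each of spacer_center, bush_center and seat below 0.012 m and z of spacer_center in the frame of seat below 0.029 m and z of bush_center in the frame of seat below 0.058 m and angle between the z axis of each of spacer_center, bush_center and the z axis of seat, either way round below 0.1 rad and linear speed of each of spacer, bush below 0.02 m/s); the robot touches nothing.
It fails at once if the crusher or its post is borne on with more than 60 N (contact force between crusher and anything else above 60 N).
It fails at once if a bystander is moved more than 20 mm (distance of any of cans, jar, stopper, dustpan, wrench, tin from where it was at the start of the episode above 0.02 m).
It also fails if it takes over 67 s, if anything falls off the work surface, if the arm or the gripper's body presses on something with over 40 N, if the wrist force passes 120 N, or if a joint passes its speed limit or range.

## Working session

There is one attempt and no reset: what is moved stays moved. The work goes in short steps, Python scripts to look and compute and a tool call to move; the robot and the scene stay as the last step left them, time stands still between calls to the robot, and variables do not carry over. Pictures are saved under pics/ and viewed, at most 12 in all, crops included, and the job is handed in when it is done.

Besides the shell and the picture viewer there is one more tool, called after "Call:" as name(argument=value, ...), one argument or row to a line, values as JSON. carry_out: Moves the arm, as the interface text tells. Its arguments: {"type":"object","properties":{"series":{"type":"array"},"newtons":{"type":"number"}},"required":["series"]}

```bash
mkdir -p pics; cat > h.py <<'E'
import numpy as np, cv2
from cell import bot
def cam(n):
    c=bot.camera_info(n); R=cv2.Rodrigues(np.array(c["rvec"],float))[0]; t=np.array(c["tvec"],float).ravel(); return np.array(c["mtx"],float),R,t
def ray(c,u,v,z):
    K,R,t=c; o=-R.T@t; d=R.T@np.linalg.solve(K,[u,v,1.]); return o+d*(z-o[2])/d[2]
def proj(c,p):
    K,R,t=c; q=K@(R@np.array(p,float)+t); return q[:2]/q[2]
def grab(n,f):
    im=bot.grab_frame(n)[:,:,::-1].copy(); cv2.imwrite("pics/"+f,im); return im
E
python3 - <<'E'
from h import *
print(bot.sense())
a=grab("scene","s0.png");b=grab("top","t0.png")
for n in("scene","top"):
    c=cam(n);print(n,-c[1].T@c[2],c[0])
c=cam("top")
for uv in((0,0),(560,0),(0,420),(560,420),(280,210)):print(uv,ray(c,*uv,0))
E
```

```text
{'time': 0.0, 'joint_positions': array([ 1.24557000e+00,  2.77198168e-01, -2.78764606e-02,  1.26798412e+00,
       -2.77289696e-05,  1.46737614e+00]), 'joint_velocities': array([-0.00040149, -0.00032617, -0.00014638,  0.00106873,  0.00048621,
       -0.00075316]), 'effort': array([-2.85819515e-04, -4.45512879e+01,  2.95201564e+01,  1.65680225e-02,
       -5.06092329e-05, -4.30249074e-06]), 'eef_pos': array([0.13727787, 0.60894934, 0.2301213 ]), 'ee_rot': array([-3.13933945e+00, -2.05982788e-04,  2.91978631e+00]), 'ft_force': array([-0.38723587, -0.71523212, -0.32692015]), 'moment': array([ 0.06938747,  0.01558187, -0.00760033]), 'grasp_force': 0.0, 'gripper_width': 0.08525231524926259}
scene [ 1.28827141 -0.21189877  1.11333453] [[461.19314677   0.         275.10288047]
 [  0.         461.19314677 207.77707768]
 [  0.           0.           1.        ]]
top [ 0.28159401 -0.0946702   1.44008458] [[407.91389382   0.         279.20205385]
 [  0.         407.91389382 203.12522015]
 [  0.           0.           1.        ]]
(0, 0) [1.45369973 0.96808503 0.        ]
(560, 0) [ 1.37007563 -1.28144471  0.        ]
(0, 420) [-0.10091457  0.81819995  0.        ]
(560, 420) [-0.1787246  -0.99900087  0.        ]
(280, 210) [ 0.55379368 -0.1163098   0.        ]
```

View pics/t0.png

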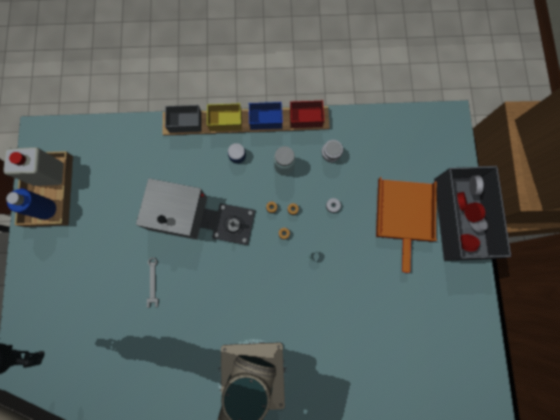

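View pics/s0.png

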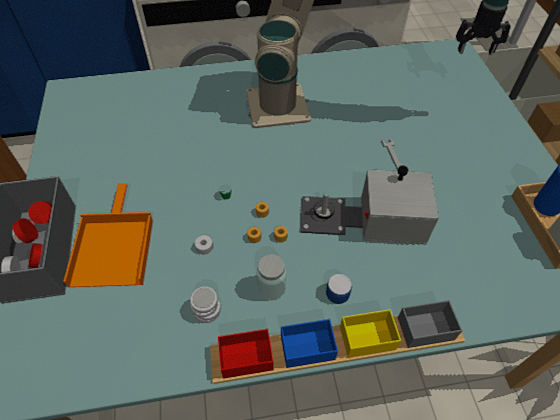

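The top view shows three brass rings near (272,207), (293,209) and (285,234), the silver ring at (334,205), and the dark foot plate with its post at about (233,225). The box lies to the left of the plate, and the green stopper is at (316,257).

```bash
python3 - <<'E'
from h import *
for n,f,boxes in(("top","t0.png",[(255,190,310,250),(320,192,348,218)]),("scene","s0.png",[(240,195,295,248),(190,230,218,256)])):
    im=cv2.imread("pics/"+f);hsv=cv2.cvtColor(im,cv2.COLOR_BGR2HSV);c=cam(n)
    x0,y0,x1,y1=boxes[0];m=cv2.inRange(hsv,(8,110,50),(28,255,255));k=np.zeros_like(m);k[y0:y1,x0:x1]=m[y0:y1,x0:x1]
    k=cv2.morphologyEx(k,cv2.MORPH_CLOSE,np.ones((3,3)))
    for q in cv2.findContours(k,0,2)[0]:
        if cv2.contourArea(q)<15:continue
        (u,v),r=cv2.minEnclosingCircle(q);p=ray(c,u,v,.015);print(n,"brass",u,v,r,p,np.hypot(*p[:2]))
    x0,y0,x1,y1=boxes[1];m=cv2.inRange(hsv,(0,0,110),(179,60,255));k=np.zeros_like(m);k[y0:y1,x0:x1]=m[y0:y1,x0:x1]
    k=cv2.morphologyEx(k,cv2.MORPH_CLOSE,np.ones((3,3)))
    for q in cv2.findContours(k,0,2)[0]:
        if cv2.contourArea(q)<15:continue
        (u,v),r=cv2.minEnclosingCircle(q);print(n,"silver",u,v,r,ray(c,u,v,.013))
b=cv2.imread("pics/t0.png")[150:290,120:360];cv2.imwrite("pics/t0c.png",cv2.resize(b,None,fx=3.3,fy=3.3,interpolation=2))
E
```

```text
top brass 283.81817626953125 233.13636779785156 5.005263328552246 [ 0.46774488 -0.12604619  0.015     ] 0.48443051077625177
top brass 292.76922607421875 208.6923065185547 5.014874458312988 [ 0.55386012 -0.16168228  0.015     ] 0.5769767684466233
top brass 271.4272766113281 206.75454711914062 4.964249134063721 [ 0.56393757 -0.08607267  0.015     ] 0.5704683061763278
top silver 333.5 204.5 18.398468017578125 [ 0.56361985 -0.30793889  0.013     ]
scene brass 253.5 234.5 7.905794143676758 [ 0.55577834 -0.16062192  0.015     ] 0.5785230847853894
scene brass 280.5 233.5 7.905794143676758 [ 0.5650266  -0.08395928  0.015     ] 0.5712304434959666
scene brass 261.7882995605469 209.19369506835938 7.526113033294678 [ 0.47031042 -0.12431113  0.015     ] 0.48646186511403366
scene silver 203.5 242.5 18.398468017578125 [ 0.55818844 -0.30368144  0.013     ]
```

View pics/t0c.png

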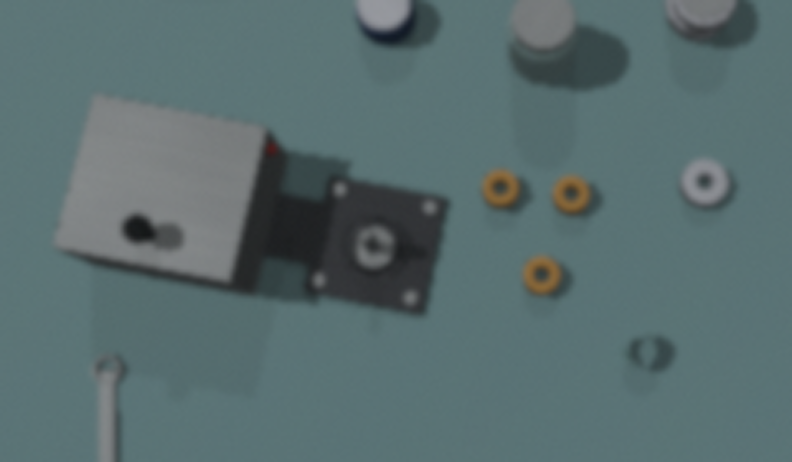

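The crop shows the plate, with corners at about (333,180), (448,200), (424,315) and (308,297), centred near crop (378,248). The post and disc are at (375,247). The bush nearest the base is at about (0.469,-0.125), and the spacer is at about (0.562,-0.307). The distances to the other bushes fit these positions. I'll move over the plate for a closer look.

Call:
carry_out(
  series=[
    [0.085, [0.017, -0.03, 0.006], 0],
    [0.085, [0.017, -0.03, 0.006], 0],
    [0.085, [0.017, -0.03, 0.006], 0],
    [0.085, [0.017, -0.03, 0.006], 0],
    [0.085, [0.017, -0.03, 0.006], 0],
    [0.085, [0.017, -0.03, 0.006], 0],
    [0.085, [0.017, -0.03, 0.006], 0],
    [0.085, [0.017, -0.03, 0.006], 0],
    [0.085, [0.017, -0.03, 0.006], 0],
    [0.085, [0.017, -0.03, 0.006], 0],
    [0.085, [0.017, -0.03, 0.006], 0],
    [0.085, [0.017, -0.03, 0.006], 0],
  ],
  newtons=40,
)

```text
time: 1.1
eef_pos: [0.3416, 0.248, 0.3033]
ee_rot: [-3.141, -0.0, 2.92]
ft_force: [0.7, -0.1, -0.0]
gripper_width: 0.085
grasp_force: 0.0
```

Call:
carry_out(
  series=[
    [0.085, [0.017, -0.03, 0], 0],
    [0.085, [0.017, -0.03, 0], 0],
    [0.085, [0.017, -0.03, 0], 0],
    [0.085, [0.017, -0.03, 0], 0],
    [0.085, [0.017, -0.03, 0], 0],
    [0.085, [0.017, -0.03, 0], 0],
    [0.085, [0, 0, 0], 0],
    [0.085, [0, 0, 0], 0],
  ],
)

```text
time: 1.77
eef_pos: [0.4437, 0.0684, 0.3027]
ee_rot: [-3.142, -0.001, 2.916]
ft_force: [-0.2, 0.5, -0.1]
gripper_width: 0.0848
grasp_force: 0.0
```

```bash
python3 - <<'E'
from h import *
s=bot.sense();print(s["time"],s["eef_pos"],s["ee_rot"],s["ft_force"])
c=cam("wrist");np.savez("w1.npz",*c);print(-c[1].T@c[2],c[1][2])
grab("wrist","w1.png")
t=cam("top")
C=[(np.array(q)/3.3+[120,150]) for q in((333,180),(448,200),(424,315),(308,297))]
P=np.array([ray(t,*q,.01) for q in C]);print(P.round(4),P.mean(0)); print([np.linalg.norm(P[i]-P[i-1]) for i in range(4)])
q=np.array((705,182))/3.3+[120,150];print(ray(t,*q,.02)); 
print(proj(c,P.mean(0)))
E
```

```text
1.7667 [0.44369538 0.06838329 0.30273247] [-3.14155161e+00 -1.46436207e-03  2.91606021e+00] [-0.18718345  0.52372421 -0.1017254 ]
[0.36509314 0.08646461 0.44580832] [ 0.30421849 -0.07070659 -0.94997457]
[[ 0.5802  0.0941  0.01  ]
 [ 0.5532 -0.0297  0.01  ]
 [ 0.4301 -0.0006  0.01  ]
 [ 0.4542  0.1222  0.01  ]] [0.50442276 0.04651205 0.01      ]
[np.float64(0.1291175976263819), np.float64(0.12671072762802146), np.float64(0.12653550455439438), np.float64(0.1251427074679376)]
[ 0.55985861 -0.30721616  0.02      ]
[279.04392569 209.55040748]
```

View pics/w1.png

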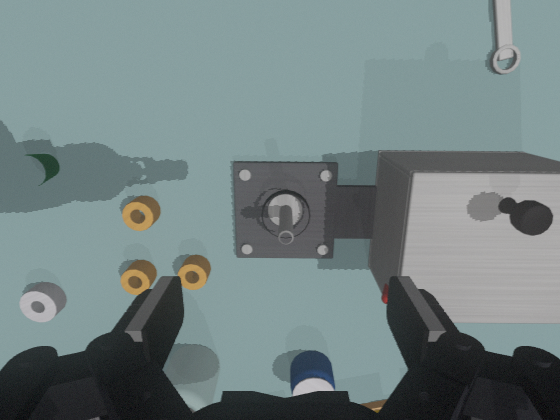

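The wrist view shows the post top as a small circle at (287,238), the spacer at (42,301), the target bush at (140,213), and the plate spanning (233..338,162..258). Next I'll measure these in this view.

```bash
cat >> h.py <<'E'
def blob(im,c,mask,uv,z,rad=45,name=""):
    k=np.zeros_like(mask);cv2.circle(k,tuple(int(a) for a in uv),rad,255,-1);k&=mask
    k=cv2.morphologyEx(k,cv2.MORPH_OPEN,np.ones((3,3)))
    q=max(cv2.findContours(k,0,2)[0],key=cv2.contourArea)
    e=cv2.fitEllipse(cv2.convexHull(q));print(name,"ellipse",np.round(e[0],1),np.round(e[1],1),"->",ray(c,*e[0],z).round(4));return e
E
python3 - <<'E'
from h import *
im=cv2.imread("pics/w1.png");d=np.load("w1.npz");c=[d[k] for k in d.files];hsv=cv2.cvtColor(im,cv2.COLOR_BGR2HSV)
g=hsv[:,:,2]
print(hsv[301,20:70].tolist()[::3]); 
cr=cv2.resize(im[155:265,225:345],None,fx=5,fy=5,interpolation=2);cr2=cv2.resize(im[185:330,10:220],None,fx=3,fy=3,interpolation=2)
cv2.imwrite("pics/w1c.png",cr)
# expected post-top ellipse
print(proj(c,[.504,.0465,.102]),proj(c,[.504,.0465,.034]))
# plate
m=cv2.inRange(hsv,(0,0,40),(179,255,85));k=np.zeros_like(m);k[150:270,225:334]=m[150:270,225:334]
for s in("brass",):
    mb=cv2.inRange(hsv,(8,110,60),(28,255,255));blob(im,c,mb,(140,213),.03,26,"bush top-ish")
ms=cv2.inRange(hsv,(0,0,150),(179,25,255));blob(im,c,ms,(42,301),.026,30,"spacer")
E
```

```text
[[113, 6, 177], [143, 6, 183], [135, 3, 184], [135, 6, 183], [130, 4, 184], [110, 6, 134], [120, 4, 142], [130, 4, 181], [130, 4, 182], [135, 6, 183], [128, 6, 182], [130, 5, 154], [100, 7, 115], [113, 9, 115], [98, 9, 112], [113, 9, 115], [93, 38, 161]]
[277.53076993 237.09628896] [278.64173175 215.43683542]
bush top-ish ellipse [137.8 215.6] [27.6 32. ] -> [ 0.4666 -0.1229  0.03  ]
spacer ellipse [ 37.4 306.5] [29.2 38.2] -> [ 0.5607 -0.3036  0.026 ]
```

View pics/w1c.png

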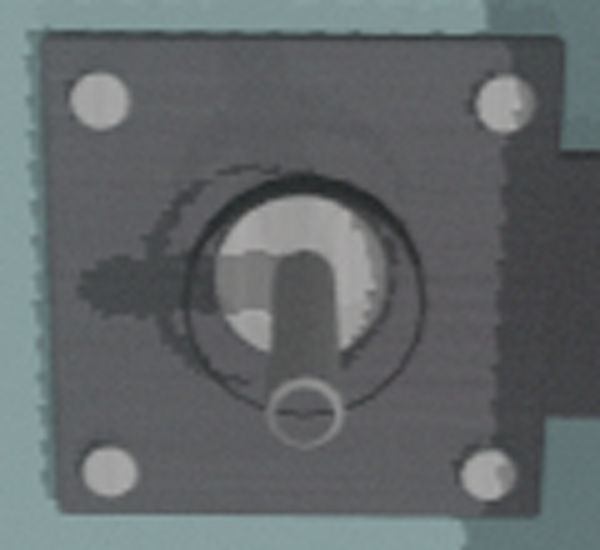

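Call:
carry_out(
  series=[
    [0.085, [0.01, -0.036, -0.008], 0],
    [0.085, [0.01, -0.036, -0.008], 0],
    [0.085, [0.01, -0.036, -0.008], 0],
    [0.085, [0.01, -0.036, -0.008], 0],
    [0.085, [0.01, -0.036, -0.008], 0],
    [0.085, [0.01, -0.036, -0.008], 0],
    [0.085, [0.01, -0.036, -0.008], 0],
    [0.085, [0.01, -0.036, -0.008], 0],
    [0.085, [0.01, -0.036, -0.008], 0],
    [0.085, [0.01, -0.036, -0.008], 0],
    [0.085, [0, -0.01, 0], 0],
    [0.085, [0, 0, 0], 0],
  ],
)

```text
time: 2.82
eef_pos: [0.5437, -0.3009, 0.2221]
ee_rot: [3.141, -0.002, 2.919]
ft_force: [-0.2, 0.8, -0.2]
gripper_width: 0.0848
grasp_force: 0.0
```

```bash
python3 - <<'E'
from h import *
d=np.load("w1.npz");c1=[d[k] for k in d.files];print("post",ray(c1,285.7,237.4,.102))
B=[(np.array(q)+.5)/5-.5+[225,155] for q in((100,100),(505,103),(489,474),(110,471))]
P=np.array([ray(c1,*b,.013) for b in B]);print(P.round(4),P.mean(0));v=P[1]-P[0];print(np.degrees(np.arctan2(v[1],v[0])))
c=cam("wrist");s=bot.sense();print(s["time"],s["eef_pos"]);np.savez("w2.npz",*c)
im=grab("wrist","w2.png");hsv=cv2.cvtColor(im,cv2.COLOR_BGR2HSV)
uv=proj(c,[.561,-.305,.026]);print(uv)
blob(im,c,cv2.inRange(hsv,(0,0,150),(179,25,255)),uv,.026,45,"spacer")
E
```

```text
post [0.50623487 0.05469226 0.102     ]
[[ 0.4497  0.0158  0.013 ]
 [ 0.4728  0.1131  0.013 ]
 [ 0.5704  0.0899  0.013 ]
 [ 0.5471 -0.0076  0.013 ]] [0.50999011 0.05280793 0.013     ]
76.60257209893804
2.8167 [ 0.54369499 -0.3009105   0.22205907]
[284.76684424 195.91180756]
spacer ellipse [286.6 195.6] [47.3 49.4] -> [ 0.5611 -0.3031  0.026 ]
```

View pics/w2.png

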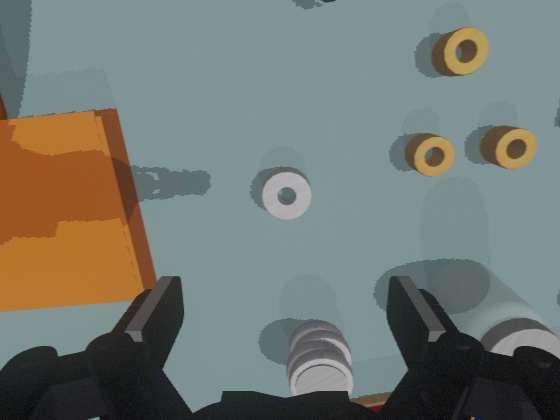

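The spacer is straight ahead at (287,196), i.e. (0.561,-0.304), which agrees with the earlier views. Nothing else is within finger reach, so I'll go down and grasp it.

Call:
carry_out(
  series=[
    [0.085, [0.009, -0.002, -0.035], 0],
    [0.085, [0.008, -0.001, -0.035], 0],
    [0.085, [0, 0, -0.035], 0],
    [0.085, [0, 0, -0.035], 0],
    [0.085, [0, 0, -0.03], 0],
    [0.085, [0, 0, -0.025], 0],
    [0.085, [0, 0, -0.014], 0],
    [0.085, [0, 0, -0.006], 0],
    [0.085, [0, 0, 0], 0],
    [0.045, [0, 0, 0], 0],
    [0.045, [0, 0, 0], 0],
    [0.045, [0, 0, 0], 0],
  ],
  newtons=50,
)

```text
time: 3.87
eef_pos: [0.562, -0.3038, 0.0104]
ee_rot: [-3.14, 0.003, 2.92]
ft_force: [0.3, 0.3, -0.0]
gripper_width: 0.0513
grasp_force: 0.0
```

Call:
carry_out(
  series=[
    [0.045, [0, 0, 0], 0],
    [0.045, [0, 0, 0], 0],
    [0.045, [0, 0, 0], 0],
    [0.045, [0, 0, 0], 0],
  ],
)

```text
time: 4.2
eef_pos: [0.5621, -0.304, 0.011]
ee_rot: [-3.141, 0.004, 2.92]
ft_force: [-0.4, 1.4, 6.0]
gripper_width: 0.0485
grasp_force: 50.6
```

Call:
carry_out(
  series=[
    [0.045, [0, 0, 0.02], 0],
    [0.045, [0, 0, 0.035], 0],
    [0.045, [0, 0, 0.035], 0],
    [0.045, [-0.008, 0.034, 0.03], 0],
    [0.045, [-0.009, 0.036, 0.03], 0],
    [0.045, [-0.009, 0.036, 0.02], 0],
    [0.045, [-0.009, 0.036, 0], 0],
    [0.045, [-0.009, 0.036, 0], 0],
    [0.045, [-0.009, 0.036, 0], 0],
    [0.045, [-0.009, 0.036, 0], 0],
    [0.045, [-0.009, 0.036, 0], 0],
    [0.045, [-0.009, 0.036, 0], 0],
  ],
)

```text
time: 5.2
eef_pos: [0.482, 0.0119, 0.1724]
ee_rot: [3.141, 0.002, 2.919]
ft_force: [0.2, -0.2, -0.9]
gripper_width: 0.0483
grasp_force: 52.1
```

Call:
carry_out(
  series=[
    [0.045, [-0.01, 0.034, 0], 0],
    [0.045, [0, 0, 0], 0],
    [0.045, [0, 0, 0], 0],
  ],
)

```text
time: 5.45
eef_pos: [0.472, 0.0459, 0.1722]
ee_rot: [-3.142, 0.001, 2.923]
ft_force: [1.5, 0.5, -1.5]
gripper_width: 0.048
grasp_force: 52.2
```

```bash
python3 - <<'E'
from h import *
c=cam("wrist");s=bot.sense();print(s["time"],s["eef_pos"],s["ft_force"],s["gripper_width"]);np.savez("w3.npz",*c)
im=grab("wrist","w3.png")
for p in([.506,.0547,.102],[.506,.0547,.034],s["eef_pos"],s["eef_pos"]+[0,0,.019]):print(proj(c,p))
E
```

```text
5.45 [0.47198165 0.04588454 0.17218069] [ 1.54923728  0.53304781 -1.52381589] 0.047953364228111875
[309.10903931 267.9949575 ]
[303.96278962 229.90837716]
[285.01271331 279.37102707]
[285.01187483 303.27426756]
```

View pics/w3.png

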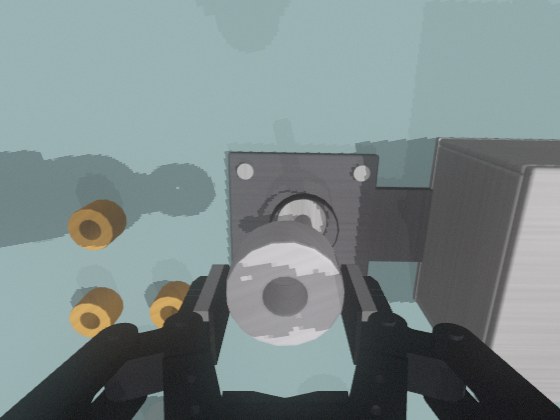

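The gripped ring, with its bore at (285,296), hides the post. I'll back off 60 mm in x so both show in one view.

Call:
carry_out(
  series=[
    [0.045, [-0.03, 0.003, 0], 0],
    [0.045, [-0.03, 0.003, 0], 0],
    [0.045, [0, 0, 0], 0],
    [0.045, [0, 0, 0], 0],
    [0.045, [0, 0, 0], 0],
  ],
)

```text
time: 5.92
eef_pos: [0.4138, 0.0495, 0.1721]
ee_rot: [3.141, 0.002, 2.918]
ft_force: [0.3, -0.1, -0.8]
gripper_width: 0.0477
grasp_force: 52.2
```

```bash
python3 - <<'E'
from h import *
c=cam("wrist");s=bot.sense();print(s["time"],s["eef_pos"],s["gripper_width"]);np.savez("w4.npz",*c)
im=grab("wrist","w4.png");T=s["eef_pos"]
u,v=proj(c,[.506,.0547,.102]);print(u,v);u,v=int(u),int(v)
cr=im[v-50:v+50,u-50:u+50];b=im[255:340,235:335]
cr=cv2.resize(cr,(400,400),interpolation=2);b=cv2.resize(b,(400,340),interpolation=2);o=np.zeros((400,800,3),np.uint8);o[:,:400]=cr;o[:340,400:]=b;cv2.imwrite("pics/w4c.png",o);print("origin",u-50,v-50)
E
```

```text
5.9167 [0.41377135 0.04945755 0.1720683 ] 0.04773439954828891
320.9217457774336 340.0439740106121
origin 270 290
```

View pics/w4c.png

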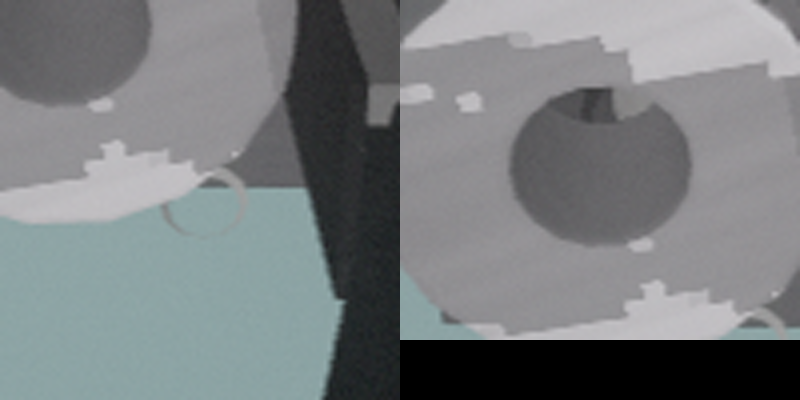

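The view shows the post top rim beside the held ring at about (320.4,340), matching the prediction to within 1 px. The bore centre is at (285,296.5).

```bash
python3 - <<'E'
from h import *
d=np.load("w4.npz");c=[d[k] for k in d.files];T=np.array([.41377,.04946,.17207])
p=ray(c,320.3,340,.102)
for h in(.013,.015,.018):
    r=ray(c,285,296.3,T[2]+h);print(h,r-T,"need",p-r, 22.5/c[0][0,0]*np.linalg.norm(r+c[1].T@c[2])*2)
print(p)
E
```

```text
0.013 [ 0.0005257  -0.00015669  0.013     ] need [ 0.09156849  0.00497099 -0.08307   ] 0.01928397124211767
0.015 [-0.0007029   0.00012346  0.015     ] need [ 0.09279709  0.00469084 -0.08507   ] 0.018986733034111237
0.018 [-0.0025458   0.00054369  0.018     ] need [ 0.09463999  0.00427061 -0.08807   ] 0.01854087572210159
[0.50586419 0.0542743  0.102     ]
```

Call:
carry_out(
  series=[
    [0.045, [0.031, 0.002, 0], 0],
    [0.045, [0.031, 0.002, 0], 0],
    [0.045, [0.0305, 0.0005, 0], 0],
    [0.045, [0, 0, -0.025], 0],
    [0.045, [0, 0, -0.02], 0],
    [0.045, [0, 0, -0.007], 0],
    [0.045, [0, 0, 0], 0],
    [0.045, [0, 0, 0], 0],
  ],
)

```text
time: 6.63
eef_pos: [0.5053, 0.0547, 0.1194]
ee_rot: [-3.141, -0.001, 2.919]
ft_force: [0.4, 1.2, -1.1]
gripper_width: 0.0483
grasp_force: 52.2
```

Call:
carry_out(
  series=[
    [0.045, [0, 0, -0.003], 0],
    [0.045, [0, 0, -0.003], 0],
    [0.045, [0, 0, -0.002], 0],
    [0.045, [0, 0, -0.002], 0],
    [0.045, [0, 0, 0], 0],
  ],
)

```text
time: 7.05
eef_pos: [0.5056, 0.0549, 0.1097]
ee_rot: [3.141, 0.002, 2.92]
ft_force: [0.6, -0.8, -0.9]
gripper_width: 0.0481
grasp_force: 52.2
```

Call:
carry_out(
  series=[
    [0.045, [0, 0, -0.002], 0],
    [0.045, [0, 0, -0.002], 0],
    [0.045, [0, 0, -0.002], 0],
    [0.045, [0, 0, -0.002], 0],
    [0.045, [0, 0, 0], 0],
  ],
)

```text
time: 7.47
eef_pos: [0.5056, 0.0549, 0.1013]
ee_rot: [3.141, 0.001, 2.92]
ft_force: [2.2, -0.9, -2.3]
gripper_width: 0.0484
grasp_force: 52.1
```

Call:
carry_out(
  series=[
    [0.045, [0, 0, -0.005], 0],
    [0.045, [0, 0, -0.005], 0],
    [0.045, [0, 0, -0.005], 0],
    [0.045, [0, 0, -0.005], 0],
    [0.045, [0, 0, 0], 0],
  ],
)

```text
time: 7.88
eef_pos: [0.5056, 0.0549, 0.0806]
ee_rot: [3.141, 0.001, 2.92]
ft_force: [4.3, -0.3, -2.9]
gripper_width: 0.048
grasp_force: 52.0
```

Call:
carry_out(
  series=[
    [0.045, [0, 0, -0.005], 0],
    [0.045, [0, 0, -0.005], 0],
    [0.045, [0, 0, -0.005], 0],
    [0.045, [0, 0, -0.005], 0],
    [0.045, [0, 0, -0.005], 0],
    [0.045, [0, 0, -0.005], 0],
    [0.045, [0, 0, 0], 0],
  ],
)

```text
time: 8.47
eef_pos: [0.5057, 0.0548, 0.0506]
ee_rot: [3.142, 0.001, 2.92]
ft_force: [6.6, -1.3, -4.2]
gripper_width: 0.0485
grasp_force: 52.1
```

Call:
carry_out(
  series=[
    [0.045, [0.001, 0, -0.003], 0],
    [0.045, [0, 0, 0], 0],
    [0.085, [0, 0, 0], 0],
    [0.085, [0, 0, 0], 0],
    [0.085, [0, 0, 0], 0],
    [0.085, [0, 0, 0], 0],
    [0.085, [0, 0, 0], 0],
    [0.085, [0, 0, 0.02], 0],
    [0.085, [0, 0, 0.03], 0],
    [0.085, [0, 0, 0.035], 0],
    [0.085, [0, 0, 0.035], 0],
    [0.085, [0, 0, 0.035], 0],
  ],
)

```text
time: 9.47
eef_pos: [0.505, 0.0551, 0.2047]
ee_rot: [-3.141, -0.001, 2.92]
ft_force: [-0.6, 0.5, -0.1]
gripper_width: 0.0849
grasp_force: 0.0
```

Call:
carry_out(
  series=[
    [0.085, [-0.01, -0.037, 0], 0],
    [0.085, [-0.01, -0.037, 0], 0],
    [0.085, [-0.01, -0.036, 0], 0],
    [0.085, [-0.01, -0.036, 0], 0],
    [0.085, [-0.01, -0.034, 0], 0],
    [0.085, [0, 0, 0], 0],
    [0.085, [0, 0, 0], 0],
  ],
)

```text
time: 10.05
eef_pos: [0.4552, -0.1263, 0.2034]
ee_rot: [3.141, -0.001, 2.916]
ft_force: [0.4, 0.2, -0.0]
gripper_width: 0.085
grasp_force: 0.0
```

```bash
python3 - <<'E'
from h import *
c=cam("wrist");s=bot.sense();print(s["time"],s["eef_pos"],s["ft_force"]);np.savez("w5.npz",*c)
im=grab("wrist","w5.png");hsv=cv2.cvtColor(im,cv2.COLOR_BGR2HSV)
uv=proj(c,[.468,-.124,.02]);print(uv)
mb=cv2.inRange(hsv,(8,110,130),(28,255,255));blob(im,c,mb,uv,.03,45,"bush")
print("spacer top centre expected",proj(c,[.506,.0547,.060]))
E
```

```text
10.05 [ 0.45517298 -0.12633234  0.20338677] [ 0.39419025  0.22993498 -0.0131925 ]
[290.37795578 193.51565268]
bush ellipse [290.5 195.3] [39.1 40.5] -> [ 0.4669 -0.1238  0.03  ]
spacer top centre expected [508.98843584 202.99323608]
```

View pics/w5.png

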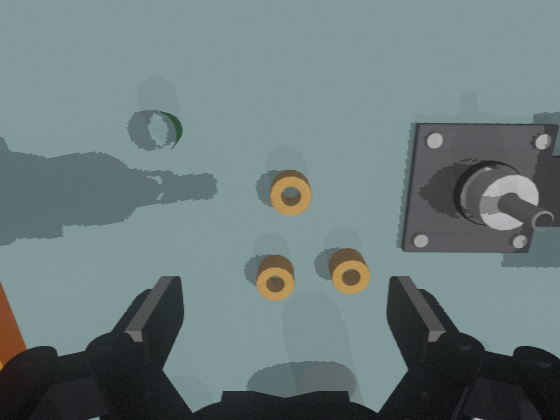

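The target bush is at (290,195), i.e. (0.467,-0.124), with the other two about 90 mm further out. The spacer sits on the post at (510,203). I'll grasp the bush.

Call:
carry_out(
  series=[
    [0.085, [0.006, 0.0015, -0.035], 0],
    [0.085, [0.006, 0.001, -0.035], 0],
    [0.085, [0, 0, -0.035], 0],
    [0.085, [0, 0, -0.035], 0],
    [0.085, [0, 0, -0.025], 0],
    [0.085, [0, 0, -0.017], 0],
    [0.085, [0, 0, -0.008], 0],
    [0.085, [0, 0, 0], 0],
    [0.06, [0, 0, 0], 0],
    [0.035, [0, 0, 0], 0],
    [0.035, [0, 0, 0], 0],
    [0.035, [0, 0, 0], 0],
  ],
  newtons=80,
)

```text
time: 11.1
eef_pos: [0.4694, -0.123, 0.0148]
ee_rot: [-3.141, 0.003, 2.92]
ft_force: [-0.8, -1.4, 1.7]
gripper_width: 0.0383
grasp_force: 2.9
```

Call:
carry_out(
  series=[
    [0.035, [0, 0, 0], 0],
    [0.035, [0, 0, 0], 0],
    [0.035, [0, 0, 0], 0],
    [0.035, [0, 0, 0], 0],
  ],
)

```text
time: 11.43
eef_pos: [0.4694, -0.1231, 0.0153]
ee_rot: [-3.141, 0.003, 2.92]
ft_force: [-0.5, 0.6, 6.4]
gripper_width: 0.0362
grasp_force: 56.2
```

Call:
carry_out(
  series=[
    [0.035, [0, 0, 0.02], 0],
    [0.035, [0, 0, 0.035], 0],
    [0.035, [0, 0, 0.035], 0],
    [0.035, [0, 0.02, 0.035], 0],
    [0.035, [0, 0.03, 0.025], 0],
    [0.035, [-0.01, 0.035, 0], 0],
    [0.035, [-0.015, 0.035, 0], 0],
    [0.035, [-0.015, 0.035, 0], 0],
    [0.035, [-0.014, 0.018, 0], 0],
    [0.035, [0, 0, 0], 0],
    [0.035, [0, 0, 0], 0],
    [0.035, [0, 0, 0], 0],
  ],
)

```text
time: 12.43
eef_pos: [0.4147, 0.0501, 0.164]
ee_rot: [-3.142, 0.002, 2.92]
ft_force: [-1.0, 0.2, -0.7]
gripper_width: 0.0363
grasp_force: 56.1
```

```bash
python3 - <<'E'
from h import *
c=cam("wrist");s=bot.sense();print(s["time"],s["eef_pos"],s["gripper_width"]);np.savez("w6.npz",*c)
im=grab("wrist","w6.png");T=s["eef_pos"];print(proj(c,[.506,.0545,.102]),proj(c,T+[0,0,.015]))
b=im[240:380,190:390];cv2.imwrite("pics/w6c.png",cv2.resize(b,(800,560),interpolation=2))
E
```

```text
12.4333 [0.4147081  0.05013154 0.16400404] 0.03629205433161066
[320.26847237 347.08018164] [285.00060524 297.82095292]
```

View pics/w6c.png

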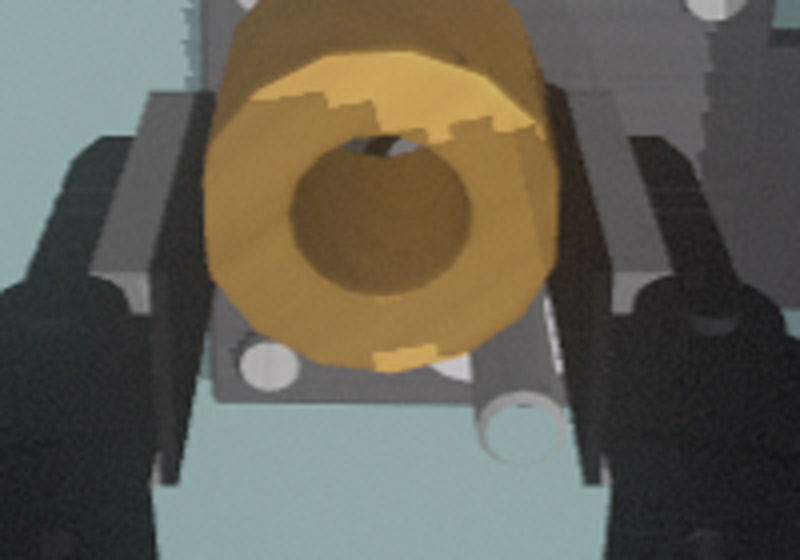

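The crop gives a bore centre at (285.1,293.9) and a post top at (319.9,346.9), as predicted. The bush sits 2.3 mm behind the TCP in x, so I'll shift by (0.0935,0.0045).

Call:
carry_out(
  series=[
    [0.035, [0.031, 0.0015, 0], 0],
    [0.035, [0.031, 0.0015, 0], 0],
    [0.035, [0.0315, 0.0015, 0], 0],
    [0.035, [0, 0, -0.02], 0],
    [0.035, [0, 0, -0.016], 0],
    [0.035, [0, 0, -0.005], 0],
    [0.035, [0, 0, 0], 0],
    [0.035, [0, 0, 0], 0],
  ],
)

```text
time: 13.15
eef_pos: [0.5075, 0.0543, 0.1224]
ee_rot: [-3.141, -0.001, 2.919]
ft_force: [1.1, 0.6, -1.2]
gripper_width: 0.036
grasp_force: 56.1
```

Call:
carry_out(
  series=[
    [0.035, [0, 0, -0.003], 0],
    [0.035, [0, 0, -0.003], 0],
    [0.035, [0, 0, -0.002], 0],
    [0.035, [0, 0, -0.002], 0],
    [0.035, [0, 0, 0], 0],
  ],
)

```text
time: 13.57
eef_pos: [0.5073, 0.055, 0.1123]
ee_rot: [-3.141, -0.0, 2.92]
ft_force: [-0.2, 0.4, -0.8]
gripper_width: 0.0364
grasp_force: 56.1
```

Call:
carry_out(
  series=[
    [0.035, [0.001, 0, -0.003], 0],
    [0.035, [0, 0, -0.003], 0],
    [0.035, [0, 0, -0.003], 0],
    [0.035, [0, 0, -0.003], 0],
    [0.035, [0, 0, 0], 0],
  ],
)

```text
time: 13.98
eef_pos: [0.5079, 0.055, 0.0995]
ee_rot: [-3.141, -0.001, 2.92]
ft_force: [0.7, -0.1, -1.7]
gripper_width: 0.0362
grasp_force: 56.1
```

Call:
carry_out(
  series=[
    [0.035, [0, 0, -0.005], 0],
    [0.035, [0, 0, -0.005], 0],
    [0.035, [0, 0, -0.005], 0],
    [0.035, [0, 0, -0.003], 0],
    [0.035, [0, 0, 0], 0],
    [0.035, [0, 0, 0], 0],
  ],
)

```text
time: 14.48
eef_pos: [0.5082, 0.055, 0.082]
ee_rot: [-3.141, -0.001, 2.92]
ft_force: [0.8, -0.8, -0.8]
gripper_width: 0.036
grasp_force: 56.1
```

Threaded cleanly. Next I'll press in small steps and watch the force.

Call:
carry_out(
  series=[
    [0.035, [0, 0, -0.002], 0],
    [0.035, [0, 0, -0.002], 0],
    [0.035, [0, 0, -0.002], 0],
    [0.035, [0, 0, -0.002], 0],
    [0.035, [0, 0, -0.001], 0],
    [0.035, [0, 0, 0], 0],
  ],
)

```text
time: 14.98
eef_pos: [0.5088, 0.055, 0.0738]
ee_rot: [3.142, 0.0, 2.92]
ft_force: [-0.5, 0.6, 3.4]
gripper_width: 0.0359
grasp_force: 56.4
```

Call:
carry_out(
  series=[
    [0.035, [0, 0, -0.001], 0],
    [0.035, [0, 0, -0.001], 0],
    [0.035, [0, 0, -0.001], 0],
    [0.035, [0, 0, -0.001], 0],
    [0.035, [0, 0, 0], 0],
  ],
)

```text
time: 15.4
eef_pos: [0.5088, 0.055, 0.07]
ee_rot: [3.142, 0.001, 2.92]
ft_force: [-1.1, 0.3, 4.6]
gripper_width: 0.036
grasp_force: 56.7
```

Call:
carry_out(
  series=[
    [0.035, [0, 0, -0.001], 0],
    [0.035, [0, 0, -0.001], 0],
    [0.035, [0, 0, -0.001], 0],
    [0.035, [0, 0, -0.001], 0],
    [0.035, [0, 0, -0.001], 0],
    [0.035, [0, 0, 0], 0],
  ],
)

```text
time: 15.9
eef_pos: [0.5088, 0.055, 0.0649]
ee_rot: [3.142, 0.001, 2.92]
ft_force: [-1.3, -0.9, 4.8]
gripper_width: 0.0362
grasp_force: 56.6
```

Call:
carry_out(
  series=[
    [0.035, [0, 0, -0.0005], 0],
    [0.035, [0, 0, -0.0005], 0],
    [0.035, [0, 0, 0], 0],
  ],
)

```text
time: 16.15
eef_pos: [0.5088, 0.055, 0.064]
ee_rot: [3.142, 0.001, 2.92]
ft_force: [-2.0, -0.2, 4.4]
gripper_width: 0.036
grasp_force: 56.7
```

Call:
carry_out(
  series=[
    [0.035, [0, 0, -0.0005], 0],
    [0.035, [0, 0, -0.0005], 0],
    [0.035, [0, 0, 0], 0],
  ],
)

```text
time: 16.4
eef_pos: [0.5089, 0.055, 0.0632]
ee_rot: [3.142, 0.001, 2.92]
ft_force: [-2.5, 0.9, 6.1]
gripper_width: 0.0362
grasp_force: 56.8
```

Call:
carry_out(
  series=[
    [0.035, [0, 0, -0.0005], 0],
    [0.035, [0, 0, -0.0005], 0],
    [0.035, [0, 0, 0], 0],
  ],
)

```text
time: 16.65
eef_pos: [0.5091, 0.055, 0.0631]
ee_rot: [3.142, 0.001, 2.92]
ft_force: [-4.5, 0.7, 12.7]
gripper_width: 0.0362
grasp_force: 57.5
```

Call:
carry_out(
  series=[
    [0.035, [0, 0, -0.0005], 0],
    [0.035, [0, 0, 0], 0],
  ],
)

```text
time: 16.82
eef_pos: [0.5091, 0.0549, 0.0631]
ee_rot: [3.142, 0.001, 2.92]
ft_force: [-5.6, -1.1, 15.8]
gripper_width: 0.0361
grasp_force: 57.8
```

The stack has bottomed out: z holds at 0.0631 while the force climbs, which matches the expected 0.0633. I'll release, retreat and check.

Call:
carry_out(
  series=[
    [0.035, [0, 0, 0.0015], 0],
    [0.035, [0, 0, 0], 0],
    [0.085, [0, 0, 0], 0],
    [0.085, [0, 0, 0], 0],
    [0.085, [0, 0, 0], 0],
    [0.085, [0, 0, 0], 0],
    [0.085, [0, 0, 0], 0],
    [0.085, [0, 0, 0.02], 0],
    [0.085, [0, 0, 0.03], 0],
    [0.085, [0, 0, 0.035], 0],
    [0.085, [0, 0, 0.035], 0],
    [0.085, [0, 0, 0.035], 0],
  ],
)

```text
time: 17.82
eef_pos: [0.508, 0.055, 0.2186]
ee_rot: [-3.141, -0.001, 2.92]
ft_force: [0.5, -0.4, -0.0]
gripper_width: 0.0849
grasp_force: 0.0
```

Call:
carry_out(
  series=[
    [0.085, [-0.03, 0, 0.02], 0],
    [0.085, [-0.03, 0, 0.02], 0],
    [0.085, [0, 0, 0], 0],
    [0.085, [0, 0, 0], 0],
    [0.085, [0, 0, 0], 0],
  ],
)

```text
time: 18.23
eef_pos: [0.4488, 0.055, 0.2571]
ee_rot: [3.141, 0.001, 2.92]
ft_force: [-0.7, -0.2, -0.7]
gripper_width: 0.0849
grasp_force: 0.0
```

```bash
python3 - <<'E'
from h import *
c=cam("wrist");s=bot.sense();print(s["time"],s["eef_pos"],s["ft_force"])
im=grab("wrist","w7.png");hsv=cv2.cvtColor(im,cv2.COLOR_BGR2HSV)
uv=proj(c,[.506,.0547,.078]);print(uv)
e=blob(im,c,cv2.inRange(hsv,(8,110,130),(28,255,255)),uv,.078,60,"bush")
x,y=int(uv[0]),int(uv[1]);a=cv2.resize(im[max(y-75,0):y+75,x-75:x+75],(400,400));S=grab("scene","s7.png")
b=cv2.resize(S[160:260,275:375],(400,400),interpolation=2);cv2.imwrite("pics/w7c.png",np.hstack([a,b]))
E
```

```text
18.2333 [0.44879929 0.05495622 0.25709598] [-0.68087689 -0.24861633 -0.69295156]
[297.69869356 237.8584915 ]
bush ellipse [298.3 237.7] [34.9 38.9] -> [0.506  0.0553 0.078 ]
```

View pics/w7c.png

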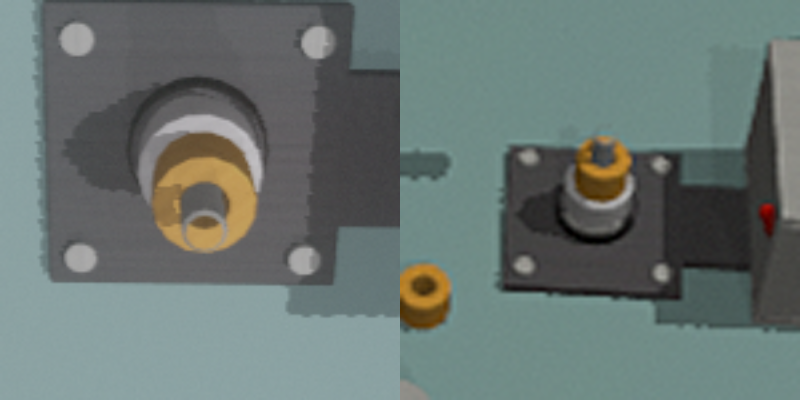

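Both views show the stack level around the post: seal, spacer, then bush. The bush top is at the expected height (crop (203,205)), and the gripper is clear.

```bash
python3 -c "
from cell import bot
print(bot.close_job())"
```

```text
the job is handed in; nothing more can be done
None
```

The spacer and then the bush are threaded on the post and pressed home on the seal with at most about 17 N measured at the wrist; the gripper is open and clear, and the job is handed in (no verdict was returned).

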